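# Gauge a metal bar in the drilling jig, then hold it in the corner

## Task

Put the aluminium bar in the drilling jig, flat on the plywood base with its bevelled edge up and away from the fence, one long side flush along the fence and one end touching the stop block. Then press the sprung height gauge down until its foot rests on the bar for a moment, and let it spring back up. Finally press the bar against fence and base together with one diagonal push (the bevel is there for it), about 18 N towards the fence and 9 N down, and finish while still holding that push; leave the meter, screwdriver and tin alone.

Things in the scene. Friction and masses are not known exactly. Their poses are not given: they have to be found in the camera images.
- bar_mid (a point): Centre of the loose aluminium bar, 46 (its x) x 180 (its y) x 30 mm high (its z), about 0.55 kg, starting on the bench, top up. The long upper edge on its -x side has a steep bevel, 8 mm in x by 14 mm in z, over the full length: the -x side is upright only from 0 to 16 mm height, the +x side over all 30 mm; the top flat is 38 mm wide.
- bar_bevel (a point): Middle of the bar's bevel face: 19 mm towards the bar's -x and 8 mm above bar_mid; axes as the bar's. The face is 16 mm wide and its outward normal points to -x and 30 degrees upward, so a push square onto it goes towards the fence and 30 degrees downward.
- jig: Drilling jig fixed to the bench, origin at the centre of its underside, on the bench. A steel stop block (50 mm in x, 30 mm in y, rising 16 mm above the base) stands at the -y end against the fence; its working face looks to +y at y = -110 mm. Behind the fence, at x = 89, y = -88 mm, the gauge's post rises 125 mm above the base.
- base: The jig's plywood base, on which the bar must lie: 200 (x) x 300 (y) x 12 mm thick; pose as jig. Friction between bar and base (coefficient 0.45 to 0.75) can take up part of a push towards the fence.
- fence: The jig's aluminium fence: 16 mm thick (x), 300 mm long (y), rising 16 mm above the base; its working face looks to -x. Origin at the middle of its underside, 68 mm along the jig's +x and 12 mm up, so the face is at jig x = +60 mm; axes as the jig's.
- corner (a point): The corner of the jig where fence face, stop face and the top of the base meet (12 mm above the bench); axes as the jig's. The fence lies at x > 0, the stop at y < 0. With the bar home, bevel away from the fence, bar_mid is at (-23, 90, 15) mm in this frame.
- gauge (a joint): How far the height gauge's slide is pressed down, m: 0 fully up, 0.045 fully down. A spring lifts it (about 2 N at 0, 4 N at 0.03) and returns it when let go. The foot's underside is 60 mm above the jig's base at 0, so on the 30 mm bar lying flat it stops at 0.030.
- gauge_foot (a point): Centre of the underside of the gauge's round foot (16 mm across), 18 mm from the fence face and 22 mm from the stop face, above where the bar goes; moves with the gauge. An arm from the post, 22 mm wide in y, guides the slide 76 to 94 mm above the base and reaches 10 mm past its axis to -x.
- gauge_knob (a point): Centre of the top of the gauge's round black knob (28 mm across, 12 mm thick), 92 mm above the foot's underside; press here straight down. It moves with the gauge.
- meter: Bystander: grey hand-held test meter lying on the bench, 130 x 70 x 32 mm, origin at the centre of its underside.
- driver: Bystander: a screwdriver lying on the bench, origin near its middle, on the bench.
- tin: Bystander: a round closed metal tin, 60 mm across, 55 mm high, origin at the centre of its underside.
Mind the look-alikes: they are no part of the job. What is meant by the part that bears bar_mid is not pink or purple, and is the larger of those in its own colour.

How it is judged:
By the outcome, as a careful person would: the job done as asked, in the order asked, and still so for the second after the job is handed in, while the arm keeps its last pose, push and grip.
It also fails if it takes over 72 s, if anything falls off the work surface, if the arm or the gripper's body presses on something with over 40 N, if the wrist force passes 120 N, or if a joint passes its speed limit or range.

## Robot

A 6-joint arm with a two-finger parallel gripper is mounted at the origin on the work surface. World frame = base frame: x ahead of the robot, y to its left, z up, the work surface at z = 0. Lengths are in mm, angles in rad, forces in N, time in s.
With the tool pointing down it reaches from about 275 to 1000 mm from the base axis. Payload 8.4 kg.
Tool frame: the origin (TCP) lies between the finger pads; the fingertips stand 22 mm ahead of it and the grasp point (between the pads) lies 3 mm ahead of it; z points along the fingers, y is the line along which they close (so a half turn about z gives the same grasp; the last joint's range is limited). The gripper opens to 85 mm and grips with 20 to 120 N. Pads are 22 mm wide; open, the fingers measure 114 mm over their backs; the gripper's body (76 mm by 85 mm) begins 54 mm behind the grasp point. The pads swing forward as they close: fully open they stand 13 mm farther back than shut.
Start: joints at [-1.227, 0.353, 1.633, -0, 1.155, -0.002], TCP at [211.842, -588.006, 253.281] pointing down, gripper open.
Joint ranges: [-2.63, 2.63], [-0.92, 2.1], [0.06, 2.66], [-1.3, 4.44], [0, 2.69], [-3.02, 3.02]. Speed limits (rad/s): [2.22, 2.22, 2.79, 3.14, 3.14, 3.14].

## Interface

Orientations are given as [roll, pitch, yaw] about the fixed x, y, z axes, in that order (R = Rz(yaw) Ry(pitch) Rx(roll)).
In Python, from rig import r, grab_frame gives the robot as it stands.
- The arm moves only by the shell command python3 -m inch 'ROWS' [FORCE]. ROWS is JSON, a list of rows, each a list of 7 numbers: the turn, a rotation vector about the tool's x, y, z as a fraction of full scale, then the shift along the tool's x, y, z as a fraction of full scale, then the closure, from 0 (fully open) to 1 (shut). In form: [[rx, ry, rz, dx, dy, dz, fingers], ...]. A call has 1 to 8 rows; each row shifts and turns the commanded pose from where the row before left it, along the tool's axes as they then stand; what a row does not reach is not made up. Full scale, the value 1, is 2.5 cm for a shift and pi rad for a turn. A row lasts 1/12 s, in which the tool goes at most 41.7 mm and 7.16 degrees, less where a joint would pass 70% of its speed; a pose out of reach is approached as far as the arm can. A call with a number of a shift or a turn outside -1 to 1 is refused whole. A call with a gripper value outside its range is refused whole. The fingers move at their own pace and stop on an object; FORCE is the grip in N (left out, the last holds). Time passes only in rows, so rows that do not move let the fingers close. It gives the time, the measured TCP pose, the force, the opening and the grip force at its end, in the units of the state.
- r.sense(): the state, without advancing time (a new reading comes with each control period).
- grab_frame(name): name is "scene" or "top" or "wrist"; returns a dict with "pixels" (480x640x3 uint8, red, green, blue), "z_map" (480x640 float32, mm along the optical axis (not along the pixel's ray), 0 where there is no reading), "vertical_fov" (degrees; the focal length in pixels is half the picture's height over the tangent of half this angle, whatever the lens; pixels are square), "cx", "cy" (the principal point, pixels), "dist" ([k1, k2, p1, p2, k3] as OpenCV has them; the pictures are not rectified), "cam_to_world" (4x4, takes a point from camera to world coordinates). Camera axes: x right, y down, z forward; pixel columns grow to the right and rows downward; lengths in mm; the calibration is good to about 2 mm. A picture is of the moment at which its call begins.
- r.sign_off(): hands the job in; it is judged then, once.
The state is a dict: "clock": time; "qpos": joint angles; "qvel": joint speeds; "joint_efforts": joint torques, N m; "eef_pos": TCP position; "tcp_rot": TCP orientation; "contact_force": force on the tool from outside, world axes, zero at the start; "wrist_torque": the same for the moment, N m; "opening": opening from 0.0 (shut) to 1.0 (fully open); "grasp_force": force on a finger pad.
Only numpy, scipy, OpenCV 4.12 (cv2) and the standard library are available. Lean on these libraries where they do the work, as an engineer would, in place of code of your own. Each camera call takes 0.05 s, during which the arm holds its last target. There are 200 camera calls.

## Working session

There is one attempt and no reset: what is moved stays moved. The work goes in short steps, Python scripts to look and compute and a shell command to move; the robot and the scene stay as the last step left them, time stands still between calls to the robot, and variables do not carry over. Pictures are saved under pics/ and viewed, at most 10 in all, crops included, and the job is handed in when it is done.

```bash
ls; mkdir -p pics
cat > h.py <<'E'
import numpy as np,cv2
from rig import r,grab_frame
def get(name,save=None):
    f=grab_frame(name); 
    if save: cv2.imwrite('pics/'+save,cv2.cvtColor(f['pixels'],cv2.COLOR_RGB2BGR))
    np.savez('/tmp/%s.npz'%name,**{k:np.asarray(v) for k,v in f.items()})
    return f
def load(name):
    return dict(np.load('/tmp/%s.npz'%name))
def K(f):
    fl=240/np.tan(np.radians(float(f['vertical_fov']))/2)
    return np.array([[fl,0,float(f['cx'])],[0,fl,float(f['cy'])],[0,0,1]])
def rays(f,uv):
    p=cv2.undistortPoints(np.asarray(uv,float).reshape(-1,1,2),K(f),np.asarray(f['dist'],float)).reshape(-1,2)
    return np.c_[p,np.ones(len(p))]
def onplane(f,uv,z):
    M=np.asarray(f['cam_to_world']);d=rays(f,uv)@M[:3,:3].T;o=M[:3,3]
    return o+d*((z-o[2])/d[:,2])[:,None]
def depthpts(f,uv):
    uv=np.asarray(uv).reshape(-1,2);z=f['z_map'][uv[:,1].astype(int),uv[:,0].astype(int)]
    M=np.asarray(f['cam_to_world']);return (rays(f,uv)*z[:,None])@M[:3,:3].T+M[:3,3]
def project(f,P):
    M=np.linalg.inv(np.asarray(f['cam_to_world']));R=cv2.Rodrigues(M[:3,:3])[0]
    return cv2.projectPoints(np.asarray(P,float).reshape(-1,1,3),R,M[:3,3],K(f),np.asarray(f['dist'],float))[0].reshape(-1,2)
E
python3 - <<'E'
from h import *
for n in ['scene','top']:
    f=get(n,n+'0.png');print(n,f['vertical_fov'],f['cam_to_world'],f['dist'],f['cx'],f['cy'])
s=r.sense();print(s)
E
```

```text
pics
scene 45.91178190865973 [[ 1.96702695e-01  6.53768657e-01 -7.30680910e-01  1.62843565e+03]
 [ 9.80454432e-01 -1.28011036e-01  1.49406429e-01 -2.19368467e+02]
 [ 4.14201980e-03 -7.45787984e-01 -6.66170493e-01  1.09832647e+03]
 [ 0.00000000e+00  0.00000000e+00  0.00000000e+00  1.00000000e+00]] [-0.07747672  0.          0.          0.          0.        ] 321.88700967275304 242.65265841457457
top 50.413493292269635 [[-2.15889655e-02 -9.96827410e-01  7.66096038e-02  4.21908164e+02]
 [-9.99765870e-01  2.14138031e-02 -3.10724775e-03  1.71576249e+01]
 [ 1.45688676e-03 -7.66587494e-02 -9.97056324e-01  1.35286102e+03]
 [ 0.00000000e+00  0.00000000e+00  0.00000000e+00  1.00000000e+00]] [-0.0182304  0.         0.         0.         0.       ] 316.90481331642303 246.80013953110526
{'clock': 0.1, 'qpos': array([-1.22736851e+00,  3.53586504e-01,  1.63403414e+00, -2.71186833e-06,
        1.15522557e+00, -2.37746169e-03]), 'qvel': array([ 1.33376696e-04,  1.58176901e-04, -3.29640178e-03, -2.60381470e-05,
       -2.31054372e-04,  1.24737787e-03]), 'joint_efforts': array([-3.41533053e-06, -6.06351185e+01, -3.42816746e+01, -1.99073379e-04,
        3.80551064e-03,  4.02590047e-06]), 'eef_pos': array([ 211.72638808, -587.62640874,  252.64295549]), 'tcp_rot': array([-3.14033909e+00, -5.00621539e-07,  3.45806370e-01]), 'contact_force': array([-0.35843406, -0.04717605, -0.15166478]), 'wrist_torque': array([0.04612493, 0.00475117, 0.00081638]), 'grasp_force': 0.0, 'opening': 0.9957826133965013}
```

View pics/top0.png

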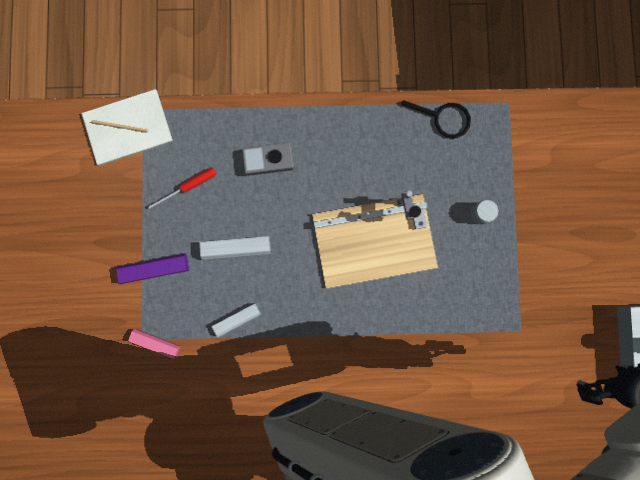

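View pics/scene0.png

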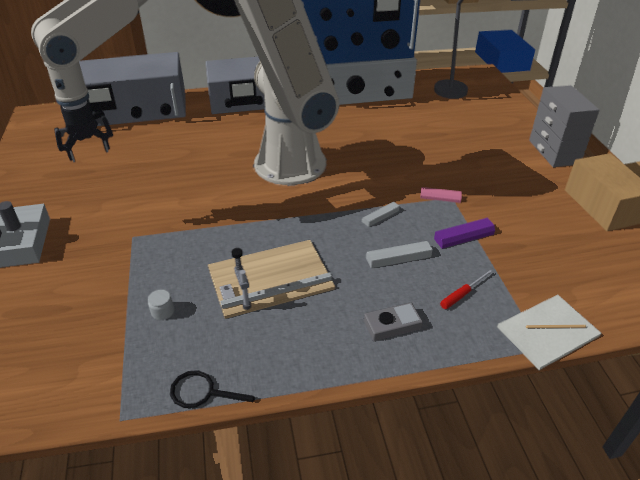

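Top view shows candidates: aluminium bars at (234,247), larger, and (236,320), smaller; purple (150,268) and pink (154,343) are ruled out by colour. The larger aluminium bar at (234,247) fits. The jig is at (375,240), with the fence on its far side (+x), the stop and gauge at the right (415,212). I'll confirm with an enlarged crop and measure.

Run:
```python
from h import *
f=load('top');s=load('scene')
a=cv2.resize(f['pixels'][225:270,180:290],None,fx=5,fy=5,interpolation=cv2.INTER_CUBIC)[:, :400*2]
b=cv2.resize(s['pixels'][235:275,355:445],None,fx=5,fy=5,interpolation=cv2.INTER_CUBIC)
c=cv2.resize(f['pixels'][185:245,305:445],None,fx=4,fy=4,interpolation=cv2.INTER_CUBIC)[:,:560]
im=np.zeros((600,800,3),np.uint8)
im[:225,:550]=a[:225,:550]; im[225:225+135,:450]=b[:135*1][:135] if False else cv2.resize(b,(450,200))[:135]
im[360:600,:560]=c[:240]
cv2.imwrite('pics/crop1.png',cv2.cvtColor(im,cv2.COLOR_RGB2BGR))
# bar mask: bright, near gray
for nm,g,box in [('top',f,(225,270,185,285)),('scene',s,(235,275,355,445))]:
    hsv=cv2.cvtColor(g['pixels'],cv2.COLOR_RGB2HSV)
    m=((hsv[...,2]>125)&(hsv[...,1]<60)).astype(np.uint8);k=np.zeros_like(m);k[box[0]:box[1],box[2]:box[3]]=1
    m&=k
    P=depthpts(g,np.argwhere(m)[:,::-1]+0.0)
    print(nm,m.sum(),np.percentile(P[:,2],[5,25,50,75,95]))
    ct=max(cv2.findContours(m,0,2)[0],key=cv2.contourArea)
    rect=cv2.minAreaRect(ct);bx=cv2.boxPoints(rect);print(bx,onplane(g,bx,30))
# jig: plywood by color
hsv=cv2.cvtColor(f['pixels'],cv2.COLOR_RGB2HSV)
m=((hsv[...,0]>8)&(hsv[...,0]<30)&(hsv[...,1]>60)&(hsv[...,2]>130)).astype(np.uint8);k=np.zeros_like(m);k[180:300,300:445]=1;m&=k
ct=max(cv2.findContours(m,0,2)[0],key=cv2.contourArea);ct=cv2.convexHull(ct)
bx=cv2.boxPoints(cv2.minAreaRect(ct));print('ply',bx,onplane(f,bx,12))
P=depthpts(f,np.argwhere(m)[:,::-1]);print(np.percentile(P[:,2],[5,50,95]))
```

```text
top 1324 [ 2.01273198 25.49583026 28.68257031 30.74467829 33.82784097]
[[197.9208  240.20793]
 [269.00992 233.09901]
 [271.00003 253.00002]
 [199.91092 260.10895]] [[547.44093422 322.7198901   30.        ]
 [562.05838105 137.12584939  30.        ]
 [509.95220583 132.69918442  30.        ]
 [495.40230691 317.73569145  30.        ]]
scene 661 [13.21880698 27.79874798 29.87448977 31.49805223 34.07948984]
[[363.9886  252.18367]
 [426.76807 233.65857]
 [431.27142 248.91988]
 [368.49194 267.44498]] [[518.15228099 127.28941623  30.        ]
 [476.66319549 325.66517837  30.        ]
 [541.54962362 316.37067955  30.        ]
 [579.40750382 124.00212372  30.        ]]
ply [[314.3267  228.38107]
 [426.1312  207.58023]
 [437.27182 267.46103]
 [325.46732 288.26187]] [[ 573.93088599   18.7415416    12.        ]
 [ 623.17813965 -279.3846095    12.        ]
 [ 463.5787966  -302.70126083   12.        ]
 [ 415.46168168   -7.10962222   12.        ]]
[ 6.73807856 11.43308127 16.20118637]
```

View pics/crop1.png

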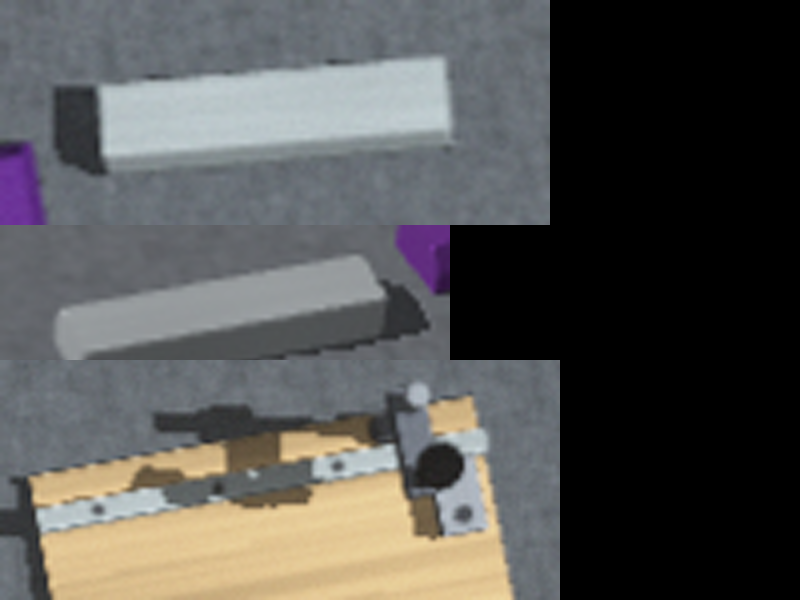

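The crop confirms the larger aluminium bar at top view (234,247). Its bevel strip is on the robot side (-x), so it's already oriented as needed, yaw about 0.08. The jig yaw is about 0.16, with the corner near (615,-238). Next I turn the tool and move over the jig for a close look.

```bash
python3 -m inch '[[0,0,-0.038,0,0,0,0],[0,0,-0.038,0,0,0,0],[0,0,-0.038,0,0,0,0],[0,0,-0.038,0,0,0,0],[0,0,-0.038,0,0,0,0],[0,0,-0.038,0,0,0,0],[0,0,-0.038,0,0,0,0],[0,0,-0.038,0,0,0,0]]'
python3 -m inch '[[0,0,-0.038,0,0,0,0],[0,0,-0.038,0,0,0,0],[0,0,-0.034,0,0,0,0],[0,0,0,0.958,0.859,0,0],[0,0,0,0.958,0.859,0,0],[0,0,0,0.958,0.859,0,0],[0,0,0,0.958,0.859,0,0],[0,0,0,0.958,0.859,0,0]]'
python3 -m inch '[[0,0,0,0.958,0.859,0,0],[0,0,0,0.958,0.859,0,0],[0,0,0,0.958,0.859,0,0],[0,0,0,0.958,0.859,0,0],[0,0,0,0.958,0.859,0,0],[0,0,0,0.958,0.859,0,0],[0,0,0,0.958,0.859,0,0],[0,0,0,0.958,0.859,0,0]]'
python3 -m inch '[[0,0,0,0.958,0.859,0,0],[0,0,0,0.958,0.859,0,0],[0,0,0,0.958,0.859,0,0],[0,0,0,0.958,0.859,0,0],[0,0,0,0,0,0,0],[0,0,0,0,0,0,0]]'
python3 - <<'E'
from h import *
f=get('wrist','w1.png');print(f['cam_to_world'],f['vertical_fov'],f['dist']);s=r.sense();print(s['eef_pos'],s['tcp_rot'],s['contact_force'])
E
```

```text
clock: 0.77
eef_pos: [211.7, -587.7, 252.8]
tcp_rot: [-3.141, -0.001, 1.307]
contact_force: [-0.8, 0.2, -0.1]
opening: 0.995
grasp_force: 0.0
clock: 1.43
eef_pos: [310.3, -459.1, 252.9]
tcp_rot: [-3.141, -0.001, 1.646]
contact_force: [1.1, 0.5, 0.1]
opening: 1.0
grasp_force: 0.0
clock: 2.1
eef_pos: [467.3, -254.9, 253.1]
tcp_rot: [-3.141, -0.0, 1.646]
contact_force: [-0.1, -0.1, -0.1]
opening: 0.996
grasp_force: 0.0
clock: 2.6
eef_pos: [545.5, -153.2, 252.8]
tcp_rot: [-3.141, -0.0, 1.649]
contact_force: [-0.7, -0.3, -0.3]
opening: 0.998
grasp_force: 0.0
[[ 9.96992610e-01  7.49278847e-02  1.97875744e-02  5.40666050e+02]
 [ 7.74721569e-02 -9.57216530e-01 -2.78809217e-01 -8.13689043e+01]
 [-1.94959160e-03  2.79503715e-01 -9.60142631e-01  3.72451601e+02]
 [ 0.00000000e+00  0.00000000e+00  0.00000000e+00  1.00000000e+00]] 66.68178435945006 [-0.07547327  0.          0.          0.          0.        ]
[ 544.81673574 -154.13572391  252.81116439] [-3.14044109e+00 -4.79170904e-05  1.64799892e+00] [ 0.25192449 -0.39207951  0.57500618]
```

View pics/w1.png

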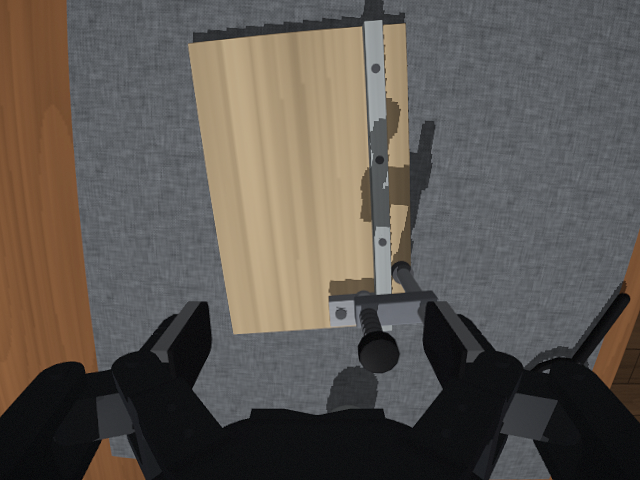

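The picture shows the ply's corners at (189,43), (405,22) and (233,334), the fence's left edge from (364,25) to (376,295), the stop top's upper edge near (331..360,296), and the knob at (379,352).

Run:
```python
from h import *
f=load('wrist')
hsv=cv2.cvtColor(f['pixels'],cv2.COLOR_RGB2HSV)
ply=((hsv[...,0]>8)&(hsv[...,0]<25)&(hsv[...,1]>55)&(hsv[...,2]>110)).astype(np.uint8);ply[:,:150]=0;ply[:,430:]=0;ply[345:]=0
# left ply edge, fence boundary per row, top edge
L=[];F=[]
for v in range(60,320,4):
    u=np.flatnonzero(ply[v]); L.append((u[0]-.5,v))
    if (v<110 or 225<v<275):
        w=np.flatnonzero(ply[v,:385]); w=w[w<385]; 
        g=u[u<378]; F.append((g[np.flatnonzero(np.diff(g)>3)[0]] + .5 if (np.diff(g)>3).any() else g[-1]+.5,v))
def line(P,n=4):
    P=np.array(P)[:,:2]
    for _ in range(n):
        c=np.median(P,0) if 0 else P.mean(0);d=np.linalg.svd(P-c)[2][0];e=np.abs((P-c)@[-d[1],d[0]]);k=e<max(1.5*np.median(e),.3);P=P[k]
    return c,d*np.sign(d[1]),len(P)
Lw=onplane(f,L,12);Fw=onplane(f,F,12)
for n,W in(('left',Lw),('fence',Fw)):
    c,d,k=line(W);print(n,c,d,'yaw',np.arctan2(-d[0],d[1]),k)
cl,dl,_=line(Lw);cf,df,_=line(Fw);n=np.array([dl[1],-dl[0]]);print('dist left->fence (160):',(cf-cl)@n)
T=[];B=[]
for u in range(200,355,4):
    v=np.flatnonzero(ply[:,u]);T.append((u,v[0]-.5))
    if u<320 and u>240:B.append((u,v[-1]+.5))
Tw=onplane(f,T,12);Bw=onplane(f,B,12)
y=dl
print('top y',np.percentile(Tw[:,:2]@y,[10,50,90]),'bot',np.percentile(Bw[:,:2]@y,[10,50,90]))
# stop top edge
print('stop top', onplane(f,[(333,297),(356,296)],28), onplane(f,[(333,297),(356,296)],28)[:,:2]@y)
# knob
m=(hsv[...,2]<45).astype(np.uint8);m[:325]=0;m[378:]=0;m[:,:350]=0;m[:,:][:,408:]=0
c=max(cv2.findContours(m,0,2)[0],key=cv2.contourArea);(u,v),rad=cv2.minEnclosingCircle(c);print('knob',u,v,rad,onplane(f,[(u,v)],164),'depth',depthpts(f,[(379,350)]))
```

```text
left [ 437.0946065  -141.91424485] [-0.16005397  0.98710827] yaw 0.16074532552018353 39
fence [ 592.16761356 -102.66867599] [-0.15879994  0.98731078] yaw 0.1594750516478337 15
dist left->fence (160): 159.35525601143652
top y [-73.62057521 -73.29904994 -72.97954785] bot [-371.87579477 -371.33039065 -370.82577422]
stop top [[ 568.98363888 -239.745104     28.        ]
 [ 592.53227531 -236.8083804    28.        ]] [-327.72246283 -328.59265139]
knob 376.5440368652344 347.2694396972656 25.559446334838867 [[ 589.5996213  -211.03618551  164.        ]] depth [[ 591.96702917 -214.22118375  162.03554122]]
```

```bash
python3 -m inch '[[0,0,0,0.96,0.042,0.2,0],[0,0,0,0.96,0.042,0.2,0],[0,0,0,0.96,0.042,0.2,0],[0,0,0,0.96,0.042,0.2,0],[0,0,0,0.96,0.042,0.2,0],[0,0,0,0.96,0.042,0.2,0],[0,0,0,0.96,0.042,0.2,0],[0,0,0,0.96,0.042,0.2,0]]'
python3 -m inch '[[0,0,0,0.96,0.042,0.2,0],[0,0,0,0.96,0.042,0.2,0],[0,0,0,0.96,0.042,0.2,0],[0,0,0,0.96,0.042,0.2,0],[0,0,0,0.96,0.042,0.2,0],[0,0,0,0.96,0.042,0.2,0],[0,0,0,0.96,0.042,0.2,0],[0,0,0,0.96,0.042,0.2,0]]'
python3 -m inch '[[0,0,0,0,0,0,0],[0,0,0,0,0,0,0]]'
python3 - <<'E'
from h import *
f=get('wrist','w2.png');s=r.sense();print(s['eef_pos'],s['tcp_rot'],s['contact_force'])
hsv=cv2.cvtColor(f['pixels'],cv2.COLOR_RGB2HSV)
uu=np.argwhere(f['z_map']>0)[::3,::-1];P=depthpts(f,uu)
k=(abs(P[:,2]-30)<3)&(P[:,0]>480)&(P[:,0]<590)&(P[:,1]>100)&(P[:,1]<340)
c,sz,a=cv2.minAreaRect(P[k][:,:2].astype(np.float32));print(c,sz,a,k.sum())
E
```

```text
clock: 3.32
eef_pos: [538.3, 37.2, 213.0]
tcp_rot: [-3.141, 0.0, 1.645]
contact_force: [0.6, 0.4, -0.1]
opening: 0.999
grasp_force: 0.0
clock: 3.98
eef_pos: [532.8, 229.1, 173.0]
tcp_rot: [-3.141, 0.0, 1.645]
contact_force: [0.6, 0.2, 0.0]
opening: 0.998
grasp_force: 0.0
clock: 4.15
eef_pos: [532.6, 229.1, 172.9]
tcp_rot: [-3.141, 0.001, 1.647]
contact_force: [0.1, 0.1, -0.1]
opening: 1.001
grasp_force: 0.0
[532.69818001 228.49486861 173.08124529] [-3.14083804e+00  7.85888475e-04  1.64633042e+00] [ 0.04277974  0.36890835 -0.44608237]
(527.85888671875, 229.53903198242188) (39.76207733154297, 180.02459716796875) 3.4535961151123047 3995
```

View pics/w2.png

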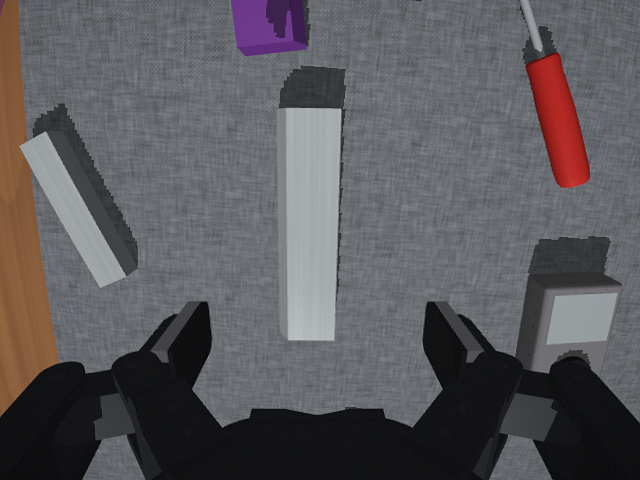

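The bar lies with its top flat at (288..336, 107..340), bevel strip on the left. The meter and the smaller bar are well clear of the fingers. I'll check the bar edges by ray casting.

Run:
```python
from h import *
f=load('wrist');hsv=cv2.cvtColor(f['pixels'],cv2.COLOR_RGB2HSV)
m=((hsv[...,2]>140)&(hsv[...,1]<50)).astype(np.uint8);k=np.zeros_like(m);k[95:345,265:350]=1;m&=k
ct=max(cv2.findContours(m,0,2)[0],key=cv2.contourArea);bx=cv2.boxPoints(cv2.minAreaRect(ct));print(bx)
for v in (120,180,240,300,330):
    u=np.flatnonzero(m[v]);print(v,u[0],u[-1],onplane(f,[(u[0]-.5,v),(u[-1]+.5,v)],30)[:,:2].ravel().round(1))
u=np.flatnonzero(m[:,310]);print(onplane(f,[(310,u[0]-.5),(310,u[-1]+.5)],30))
```

```text
[[285. 108.]
 [340. 108.]
 [340. 340.]
 [285. 340.]]
120 286 340 [505.  309.7 542.8 312.6]
180 286 338 [507.2 268.5 545.1 271.3]
240 286 336 [509.6 223.8 547.7 226.7]
300 287 334 [512.8 174.7 550.6 177.6]
330 287 334 [514.2 147.9 553.  151. ]
[[521.2410051  319.20710643  30.        ]
 [533.86038851 139.72313151  30.        ]]
```

```bash
python3 -m inch '[[0,0,0.004,0.02,-0.32,0.6,0],[0,0,0,0,0,0.8,0],[0,0,0,0,0,0.8,0],[0,0,0,0,0,0.8,0],[0,0,0,0,0,0.8,0],[0,0,0,0,0,0.8,0],[0,0,0,0,0,0.8,0],[0,0,0,0,0,0.56,0]]'
python3 -m inch '[[0,0,0,0,0,0,0],[0,0,0,0,0,0,0.4],[0,0,0,0,0,0,0.7],[0,0,0,0,0,0,0.8],[0,0,0,0,0,0,1],[0,0,0,0,0,0,1],[0,0,0,0,0,0,1],[0,0,0,0,0,0,1]]' 50
```

```text
clock: 4.87
eef_pos: [524.6, 227.5, 23.1]
tcp_rot: [-3.14, 0.001, 1.632]
contact_force: [-0.9, -0.3, 0.1]
opening: 0.998
grasp_force: 0.0
clock: 5.53
eef_pos: [525.8, 229.6, 25.8]
tcp_rot: [3.14, -0.0, 1.634]
contact_force: [0.4, -3.1, 5.5]
opening: 0.526
grasp_force: 51.4
```

```bash
python3 -m inch '[[0,0,0,0,0,-0.2,1],[0,0,0,0,0,-0.6,1],[0,0,0,0,0,-0.8,1],[0,0,0,0,0,-0.8,1],[0,0,0,0,0,-0.8,1],[0,0,0,0,0,0,1],[0,0,0,0,0,0,1]]'
python3 - <<'E'
from h import *
f=get('wrist');get('scene','s2.png');s=r.sense();print(s['eef_pos'],s['tcp_rot'],s['contact_force'],s['wrist_torque'],s['opening'])
uu=np.argwhere(f['z_map']>0)[::3,::-1];P=depthpts(f,uu);z=s['eef_pos'][2]
k=(P[:,2]>z-22)&(P[:,0]>480)&(P[:,0]<590)&(P[:,1]>262)&(P[:,1]<340)
Q=P[k];print(len(Q),Q.min(0),Q.max(0))
A=np.c_[Q-Q.mean(0)];n=np.linalg.svd(A,full_matrices=False)[2];print(n)
for y in range(265,325,10):
    q=Q[abs(Q[:,1]-y)<3];
    if len(q):print(y,np.percentile(q[:,0],[2,98]).round(1),np.percentile(q[:,2],[10,50,90]).round(1))
E
```

```text
clock: 6.12
eef_pos: [525.3, 229.9, 105.1]
tcp_rot: [3.14, -0.001, 1.634]
contact_force: [-0.3, -0.4, -6.3]
opening: 0.531
grasp_force: 53.4
[523.94657705 229.28228648 103.27517034] [-3.14008436e+00  5.26430130e-04  1.63396773e+00] [ 0.4417563   0.13271269 -5.56189006] [-0.040604   -0.01071695 -0.00343432] 0.5222864052510058
8246 [497.37126517 262.0073486   93.42132582] [546.42616343 320.41501263 110.48214652]
[[-0.09962146  0.99502095 -0.00297827]
 [-0.98902793 -0.09934869 -0.10933252]
 [ 0.10908403  0.00794627 -0.99400077]]
265 [502.  545.4] [106.3 108.2 109. ]
275 [501.3 544.8] [106.5 108.2 109.1]
285 [500.5 544.2] [106.2 108.3 109.1]
295 [500.1 543.6] [105.9 108.2 109.1]
305 [499.6 543.1] [106.2 108.3 109.2]
315 [499.  542.2] [106.4 108.3 109.2]
```

View pics/s2.png

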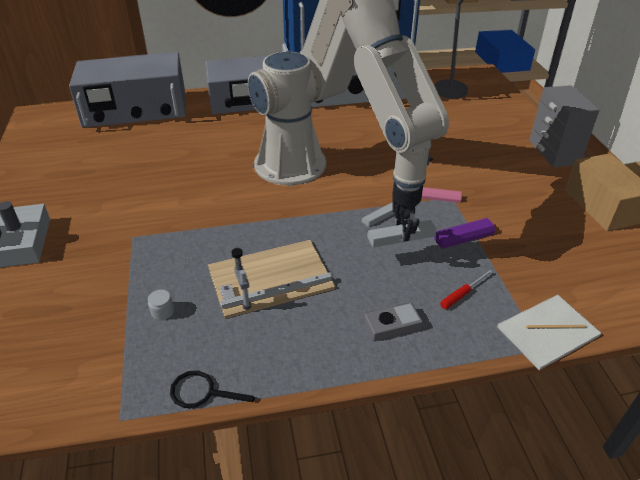

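```bash
python3 -m inch '[[0,0,-0.031,0,0,0,1],[0,0,0,-0.986,-0.566,0,1],[0,0,0,-0.986,-0.566,0,1],[0,0,0,-0.986,-0.566,0,1],[0,0,0,-0.986,-0.566,0,1],[0,0,0,-0.986,0,0,1],[0,0,0,-0.986,0,0,1],[0,0,0,-0.986,0,0,1]]'
python3 -m inch '[[0,0,0,-0.986,0,0,1],[0,0,0,-0.986,0,0,1],[0,0,0,-0.986,0,0,1],[0,0,0,-0.986,0,0,1],[0,0,0,-0.986,0,0,1],[0,0,0,-0.986,0,0,1],[0,0,0,-0.986,0,0,1],[0,0,0,-0.986,0,0,1]]'
python3 -m inch '[[0,0,0,0,0,0.4,1],[0,0,0,0,0,0.6,1],[0,0,0,0,0,0.6,1],[0,0,0,0,0,0.4,1],[0,0,0,0,0,0,1]]'
```

```text
clock: 6.88
eef_pos: [495.3, 49.0, 102.9]
tcp_rot: [-3.139, -0.0, 1.731]
contact_force: [0.7, -0.6, -6.3]
opening: 0.525
grasp_force: 53.6
clock: 7.55
eef_pos: [527.0, -145.4, 102.6]
tcp_rot: [-3.139, -0.001, 1.731]
contact_force: [0.4, 0.2, -6.1]
opening: 0.522
grasp_force: 53.6
clock: 7.97
eef_pos: [525.7, -143.6, 51.1]
tcp_rot: [-3.136, -0.002, 1.731]
contact_force: [-0.7, 1.0, -6.8]
opening: 0.524
grasp_force: 53.5
```

```bash
python3 -m inch '[[0,0,0,0,0,0.2,1],[0,0,0,0,0,0.16,1],[0,0,0,0,0,0.08,1],[0,0,0,0,0,0.04,1],[0,0,0,0,0,0,1]]'
python3 -c "
from rig import r
s=r.sense();print(s['eef_pos'],s['contact_force'],s['tcp_rot'])"
```

```text
clock: 8.38
eef_pos: [528.2, -144.4, 42.4]
tcp_rot: [3.141, 0.0, 1.731]
contact_force: [0.2, 0.2, -6.8]
opening: 0.522
grasp_force: 53.5
[ 528.22553078 -144.38212432   42.44896326] [ 0.2107522   0.15965539 -6.82662722] [3.14121214e+00 1.90647197e-04 1.73139415e+00]
```

```bash
python3 -m inch '[[0,0,0,0,0,0.08,1],[0,0,0,0,0,0.04,1],[0,0,0,0,0,0,1]]'; python3 -m inch '[[0,0,0,0,0,0.04,1],[0,0,0,0,0,0,1]]'; python3 -m inch '[[0,0,0,0,0,0.04,1],[0,0,0,0,0,0,1]]'
```

```text
clock: 8.63
eef_pos: [528.1, -144.4, 39.3]
tcp_rot: [3.142, 0.0, 1.731]
contact_force: [0.3, 0.2, -6.5]
opening: 0.526
grasp_force: 53.6
clock: 8.8
eef_pos: [528.0, -144.4, 38.3]
tcp_rot: [3.142, 0.0, 1.731]
contact_force: [0.8, 0.8, -6.8]
opening: 0.523
grasp_force: 53.6
clock: 8.97
eef_pos: [528.1, -144.5, 37.8]
tcp_rot: [3.142, 0.0, 1.731]
contact_force: [-1.3, 0.8, 2.9]
opening: 0.524
grasp_force: 54.9
```

```bash
python3 -m inch '[[0,0,0,0,0,0,0],[0,0,0,0,0,0,0],[0,0,0,0,0,0,0],[0,0,0,0,0,0,0],[0,0,0,0,0,-0.6,0],[0,0,0,0,0,-0.9,0],[0,0,0,0.3,0,-0.6,0],[0,0,0,0.3,0,0,0.5]]'
python3 -m inch '[[0,0,0,0,-0.9,0,1],[0,0,0,0,-0.96,0,1],[0,0,0,0,0,0,1],[0,0,0,0,0,0,1],[0,0,0,0,0,0,1],[0,0,0,0,0,0,1],[0,0,0,0,0,0,1],[0,0,0,0,0,0,1]]'
python3 - <<'E'
from h import *
f=get('wrist');t=get('top');s=r.sense();e=s['eef_pos'];print(e,s['opening'],'jig',e[0]*.9871+e[1]*.16,-.16*e[0]+.9871*e[1])
uu=np.argwhere(f['z_map']>0)[::2,::-1];P=depthpts(f,uu)
n=np.array([.9871,.16]);y=np.array([-.16,.9871]);J=np.c_[P[:,:2]@n,P[:,:2]@y,P[:,2]]
for a in range(-260,-130,15):
    q=J[(abs(J[:,1]-a)<3)&(abs(J[:,2]-42)<3)&(J[:,0]>430)&(J[:,0]<560)]
    if len(q)>5:print(a,np.percentile(q[:,0],[1,99]).round(1),np.median(q[:,2]).round(1))
q=J[(abs(J[:,2]-42)<3)&(J[:,0]>480)&(J[:,0]<525)];print('y range',np.percentile(q[:,1],[.5,99.5]))
E
```

```text
clock: 9.63
eef_pos: [527.6, -130.1, 92.5]
tcp_rot: [3.137, 0.002, 1.731]
contact_force: [1.8, 0.6, -0.3]
opening: 0.883
grasp_force: 0.0
clock: 10.3
eef_pos: [480.4, -137.0, 89.7]
tcp_rot: [3.141, 0.0, 1.732]
contact_force: [-0.5, 0.2, 0.1]
opening: -0.002
grasp_force: 0.0
[ 480.10138675 -136.99035912   89.69964213] 0.0021665892444756745 jig 451.98962139952675 -212.0394053691665
-245 [482.4 521.3] 40.7
-230 [482.8 521.5] 40.8
-215 [482.8 521.6] 40.9
-200 [482.4 521.6] 40.9
-185 [482.8 521.4] 41.0
-170 [482.9 521.3] 40.9
-155 [482.9 521.3] 41.0
-140 [483.3 521.1] 41.0
y range [-282.28247246 -138.16687966]
```

```bash
python3 -m inch '[[0,0,0,0,0,0.7,1],[0,0,0,0,0,0.8,1],[0,0,0,0,0,0.5,1],[0,0,0,0,0.1,0,1],[0,0,0,0,0.3,0,1],[0,0,0,0,0.3,0,1],[0,0,0,0,0.3,0,1],[0,0,0,0,0.3,0,1]]'
python3 -m inch '[[0,0,0,0,0.3,0,1],[0,0,0,0,0.3,0,1],[0,0,0,0,0.12,0,1],[0,0,0,0,0,0,1]]'
python3 -m inch '[[0,0,0,0,0.1,0,1],[0,0,0,0,0,0,1]]'
```

```text
clock: 11.07
eef_pos: [512.9, -131.7, 40.5]
tcp_rot: [3.141, 0.0, 1.731]
contact_force: [-2.8, -0.2, 0.2]
opening: -0.003
grasp_force: 1.3
clock: 11.4
eef_pos: [530.7, -129.1, 40.2]
tcp_rot: [3.141, 0.001, 1.732]
contact_force: [-3.3, -1.7, 3.2]
opening: -0.001
grasp_force: 2.1
clock: 11.57
eef_pos: [531.9, -128.9, 40.2]
tcp_rot: [-3.14, 0.0, 1.732]
contact_force: [-6.9, -4.7, 6.9]
opening: -0.002
grasp_force: 4.9
```

```bash
python3 -m inch '[[0,0,0,0,0.06,0,1],[0,0,0,0,0,0,1]]'; python3 -m inch '[[0,0,0,0,0.06,0,1],[0,0,0,0,0,0,1]]'
python3 - <<'E'
from h import *
f=get('wrist');s=r.sense();print(s['eef_pos'],s['contact_force'],s['tcp_rot'])
uu=np.argwhere(f['z_map']>0)[::1,::-1];P=depthpts(f,uu)
n=np.array([.9871,.16]);y=np.array([-.16,.9871]);J=np.c_[P[:,:2]@n,P[:,:2]@y,P[:,2]]
for a in range(-260,-130,15):
    q=J[(abs(J[:,1]-a)<3)&(abs(J[:,2]-42)<4)&(J[:,0]>430)&(J[:,0]<600)]
    if len(q)>5:print(a,np.percentile(q[:,0],[1,99]).round(1),np.median(q[:,2]).round(1))
E
```

```text
clock: 11.73
eef_pos: [532.9, -128.8, 40.2]
tcp_rot: [-3.14, 0.0, 1.732]
contact_force: [-9.4, -5.6, 7.9]
opening: -0.0
grasp_force: 5.9
clock: 11.9
eef_pos: [534.4, -128.6, 40.2]
tcp_rot: [-3.14, 0.0, 1.732]
contact_force: [-9.6, -4.3, 7.1]
opening: -0.002
grasp_force: 5.9
[ 534.37695557 -128.6062259    40.19043576] [-8.51552744 -5.11567201  8.45333307] [-3.13961160e+00  2.67314672e-04  1.73155059e+00]
-245 [551.7 560.6] 40.8
-215 [526.4 565.5] 40.8
-200 [501.4 565.7] 40.9
-185 [527.3 566.3] 40.9
-170 [527.9 567. ] 40.9
-155 [528.6 567.6] 40.9
-140 [529.1 567.9] 40.9
```

```bash
python3 -m inch '[[0,0,0,0,0.06,-0.06,1],[0,0,0,0,0,0,1]]'; python3 -m inch '[[0,0,0,0,0.06,0,1],[0,0,0,0,0,0,1]]'; python3 -m inch '[[0,0,0,0,0.06,0,1],[0,0,0,0,0,0,1]]'
```

```text
clock: 12.12
eef_pos: [536.8, -128.0, 41.6]
tcp_rot: [-3.141, 0.0, 1.731]
contact_force: [-4.8, -2.7, 0.3]
opening: -0.003
grasp_force: 2.5
clock: 12.28
eef_pos: [537.3, -127.9, 41.4]
tcp_rot: [-3.139, 0.0, 1.732]
contact_force: [-8.9, -4.3, 6.1]
opening: -0.005
grasp_force: 5.5
clock: 12.45
eef_pos: [537.4, -127.9, 41.4]
tcp_rot: [-3.137, -0.0, 1.732]
contact_force: [-12.9, -7.4, 10.9]
opening: -0.004
grasp_force: 8.8
```

```bash
python3 -m inch '[[0,0,0,0,-0.2,0,1],[0,0,0,0,-0.2,0,1],[0,0,0,0,0,-0.9,1],[0,0,0,0.96,0,-0.6,1],[0,0,0,0.96,0.6,0,1],[0,0,0,0.96,0.6,0,1],[0,0,0,0.98,0.6,0,1],[0,0,0,0,0,0,1]]'
python3 - <<'E'
from h import *
f=get('wrist');s=r.sense();e=s['eef_pos'];print(e,s['opening'],'jig',e[0]*.9871+e[1]*.16,-.16*e[0]+.9871*e[1])
t=get('top')
for nm,f in(('w',f),('t',t)):
    uu=np.argwhere(f['z_map']>0)[::1,::-1];P=depthpts(f,uu)
    n=np.array([.9871,.16]);y=np.array([-.16,.9871]);J=np.c_[P[:,:2]@n,P[:,:2]@y,P[:,2]]
    for a in range(-300,-130,20):
        q=J[(abs(J[:,1]-a)<4)&(abs(J[:,2]-42)<5)&(J[:,0]>430)&(J[:,0]<600)]
        if len(q)>5:print(nm,a,np.percentile(q[:,0],[1,99]).round(1),np.median(q[:,2]).round(1))
E
```

```text
clock: 13.12
eef_pos: [561.7, -22.8, 79.6]
tcp_rot: [3.137, -0.0, 1.733]
contact_force: [-0.4, -0.6, -0.0]
opening: -0.0
grasp_force: 0.0
[560.44450936 -24.3738558   79.23792865] 0.002385954778694598 jig 549.3149582614162 -113.7305545596001
w -180 [547.8 555.1] 40.8
t -300 [531.2 568.2] 41.3
t -280 [530.6 569.2] 41.3
t -260 [530.2 568.7] 41.6
t -240 [528.5 568.1] 41.4
```

```bash
python3 -m inch '[[0,0,0,0,0,0.8,1],[0,0,0,0,-0.12,0.68,1],[0,0,0,-0.2,0,0,1],[0,0,0,-0.2,0,0,1],[0,0,0,-0.2,0,0,1],[0,0,0,-0.2,0,0,1],[0,0,0,-0.1,0,0,1],[0,0,0,0,0,0,1]]'
python3 -m inch '[[0,0,0,-0.08,0,0,1],[0,0,0,0,0,0,1]]'; python3 -m inch '[[0,0,0,-0.06,0,0,1],[0,0,0,0,0,0,1]]'
```

```text
clock: 13.88
eef_pos: [559.8, -50.1, 42.5]
tcp_rot: [3.14, 0.0, 1.73]
contact_force: [-0.3, 0.7, -0.7]
opening: 0.006
grasp_force: 0.0
clock: 14.05
eef_pos: [560.1, -51.4, 42.3]
tcp_rot: [3.14, 0.0, 1.731]
contact_force: [0.5, 0.3, -0.2]
opening: -0.002
grasp_force: 0.0
clock: 14.22
eef_pos: [560.2, -52.6, 42.1]
tcp_rot: [3.141, 0.0, 1.731]
contact_force: [-0.8, 1.6, 0.5]
opening: -0.004
grasp_force: 1.1
```

```bash
python3 -m inch '[[0,0,0,-0.06,0,0,1],[0,0,0,0,0,0,1]]'; python3 -m inch '[[0,0,0,-0.06,0,0,1],[0,0,0,0,0,0,1]]';  python3 -m inch '[[0,0,0,-0.06,0,0,1],[0,0,0,0,0,0,1]]'
python3 - <<'E'
from h import *
get('wrist','w3.png')
E
```

```text
clock: 14.38
eef_pos: [560.2, -53.7, 41.9]
tcp_rot: [3.141, -0.0, 1.731]
contact_force: [-0.7, 6.6, 4.6]
opening: 0.002
grasp_force: 2.9
clock: 14.55
eef_pos: [560.2, -53.9, 42.0]
tcp_rot: [3.142, -0.002, 1.73]
contact_force: [-1.9, 15.7, 5.3]
opening: 0.001
grasp_force: 7.9
clock: 14.72
eef_pos: [560.2, -54.0, 42.0]
tcp_rot: [-3.141, -0.004, 1.73]
contact_force: [-1.5, 25.2, 8.1]
opening: -0.003
grasp_force: 12.7
```

View pics/w3.png

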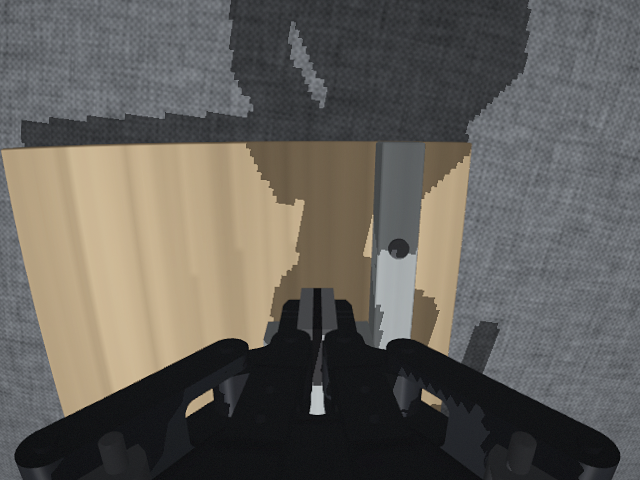

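The bar's end is firmly against the stop: the force rises steeply to 25 N with no further motion. The picture shows the shut fingers at (318,320) beside the fence (398,250). Now I back off, lift and check the bar and knob.

```bash
python3 -m inch '[[0,0,0,0.2,0,0,1],[0,0,0,0.1,0,-0.6,1],[0,0,0,0,0,-0.95,1],[0,0,0,0,0,-0.95,1],[0,0,0,0,0,-0.95,1],[0,0,0,0,0,-0.95,1],[0,0,0,0,0,-0.95,1],[0,0,0,0,0,-0.95,1]]'
python3 -m inch '[[0,0,0,-0.9,0.1,0,1],[0,0,0,-0.9,0.1,0,1],[0,0,0,-0.6,0,0,1],[0,0,0,0,0,0,1]]'
python3 - <<'E'
from h import *
f=get('wrist','w4.png');t=get('top');s=r.sense();e=s['eef_pos'];print(e,s['tcp_rot'],'jig',e[0]*.9871+e[1]*.16,-.16*e[0]+.9871*e[1])
n=np.array([.9871,.16]);y=np.array([-.16,.9871])
for nm,f in(('w',f),('t',t)):
    uu=np.argwhere(f['z_map']>0)[::1,::-1];P=depthpts(f,uu)
    J=np.c_[P[:,:2]@n,P[:,:2]@y,P[:,2]]
    for a in range(-320,-140,20):
        q=J[(abs(J[:,1]-a)<4)&(abs(J[:,2]-42)<3.5)&(J[:,0]>430)&(J[:,0]<600)]
        if len(q)>5:print(nm,a,np.percentile(q[:,0],[1,99]).round(1),np.median(q[:,2]).round(1))
    q=J[(abs(J[:,2]-42)<3.5)&(J[:,0]>530)&(J[:,0]<567)&(J[:,1]>-340)&(J[:,1]<-100)];print('y',np.percentile(q[:,1],[.5,99.5]) if len(q) else 0)
    q=J[(abs(J[:,2]-163)<5)&(J[:,0]>520)&(J[:,0]<585)&(J[:,1]>-340)&(J[:,1]<-280)];print('knob',len(q),(q.min(0)+q.max(0))/2 if len(q) else 0, q.min(0) if len(q) else 0,q.max(0) if len(q) else 0)
E
```

```text
clock: 15.43
eef_pos: [559.1, -50.1, 200.4]
tcp_rot: [-3.141, 0.001, 1.732]
contact_force: [1.4, -1.0, -1.4]
opening: -0.001
grasp_force: 0.0
clock: 15.77
eef_pos: [574.1, -110.7, 199.1]
tcp_rot: [3.142, 0.001, 1.73]
contact_force: [0.4, -0.3, -0.3]
opening: -0.002
grasp_force: 0.0
[ 573.29554106 -108.53272114  198.64994505] [-3.14040276e+00 -4.92369051e-04  1.72964137e+00] jig 548.5347932018979 -198.85993560580673
w -300 [593.2 599.6] 41.0
w -260 [528.4 567.7] 40.8
w -240 [528.4 567.4] 40.9
w -220 [528.5 567.1] 40.9
w -200 [529.  567.6] 40.9
w -180 [528.7 567.3] 40.9
w -160 [528.4 567.1] 41.0
y [-258.33694602 -152.92663193]
knob 0 0 0 0
t -300 [533.  544.6] 41.0
t -280 [531.1 549.5] 41.4
t -260 [528.4 540.2] 42.0
t -200 [529.2 554.2] 41.2
y [-317.11813516 -152.99824092]
knob 0 0 0 0
```

View pics/w4.png

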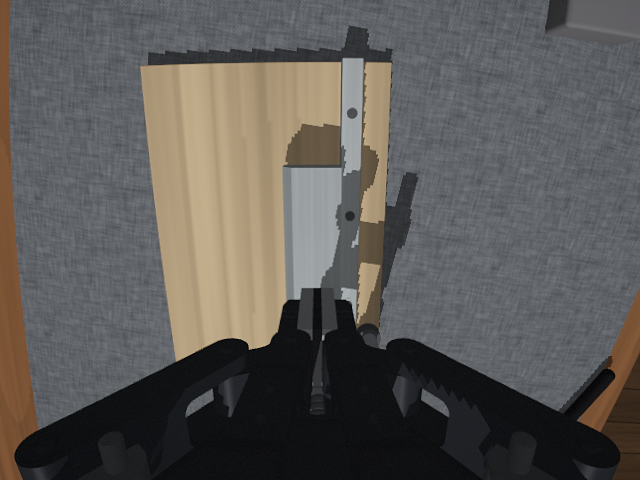

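The bar (284..342, 165..300) sits flush on the fence with its bevel on the left and its far end at y'=-153, as wanted. Next is the gauge knob.

```bash
python3 -m inch '[[0,0,0,-0.9,0.08,0,1],[0,0,0,-0.9,0,0,1],[0,0,0,-0.9,0,0,1],[0,0,0,-0.9,0,0,1],[0,0,0,-0.86,0,0,1],[0,0,0,0,0,0,1],[0,0,0,0,0,0,1]]'
python3 - <<'E'
from h import *
f=get('scene');s=r.sense();e=s['eef_pos'];print(e,'jig',e[0]*.9871+e[1]*.16,-.16*e[0]+.9871*e[1])
px=project(f,[[593,-218.2,164],e-[0,0,22]]);print(px)
c=px[0].astype(int);im=f['pixels'][c[1]-50:c[1]+50,c[0]-50:c[0]+50].copy()
for p,col in zip(px,((255,0,0),(0,255,0))):
    q=tuple((p-c+50).round().astype(int)); im[q[1],q[0]]=col
cv2.imwrite('pics/k.png',cv2.cvtColor(cv2.resize(im,None,fx=5,fy=5,interpolation=0),cv2.COLOR_RGB2BGR))
E
```

```text
clock: 16.45
eef_pos: [593.3, -217.8, 198.6]
tcp_rot: [-3.141, -0.001, 1.73]
contact_force: [-0.1, 0.9, -0.7]
opening: 0.001
grasp_force: 0.0
[ 593.11980799 -217.02425482  198.6339342 ] jig 550.7446816919661 -309.12381120867025
[[237.23928476 250.74207453]
 [237.23103397 246.8737586 ]]
```

View pics/k.png

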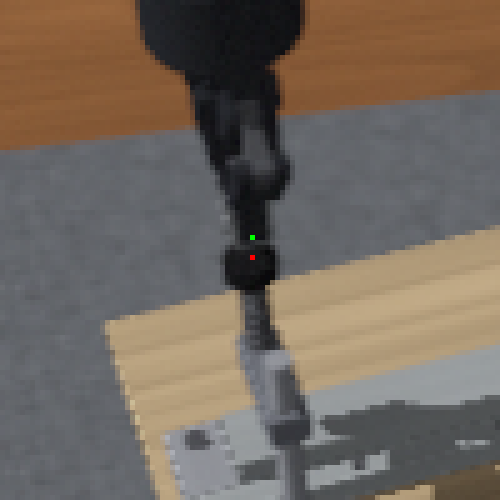

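The fingertip (green) stands right above the centre of the knob (red, crop (252,257)). Press down.

```bash
python3 -m inch '[[0,0,0,0,0,0.4,1],[0,0,0,0,0,0.2,1],[0,0,0,0,0,0.2,1],[0,0,0,0,0,0,1]]'; python3 -m inch '[[0,0,0,0,0,0.2,1],[0,0,0,0,0,0.2,1],[0,0,0,0,0,0.2,1],[0,0,0,0,0,0,1]]';  python3 -m inch '[[0,0,0,0,0,0.12,1],[0,0,0,0,0,0,1]]';  python3 -m inch '[[0,0,0,0,0,0.06,1],[0,0,0,0,0,0,1]]'
```

```text
clock: 16.83
eef_pos: [593.0, -216.8, 177.9]
tcp_rot: [-3.14, -0.001, 1.732]
contact_force: [-0.4, 0.8, 1.2]
opening: -0.001
grasp_force: 0.8
clock: 17.17
eef_pos: [593.4, -217.7, 163.3]
tcp_rot: [-3.141, -0.0, 1.731]
contact_force: [0.3, 2.4, 3.0]
opening: 0.004
grasp_force: 1.3
clock: 17.33
eef_pos: [593.6, -217.9, 160.9]
tcp_rot: [-3.142, -0.0, 1.731]
contact_force: [-0.4, 1.4, 3.0]
opening: -0.004
grasp_force: 1.4
clock: 17.5
eef_pos: [593.7, -217.9, 159.7]
tcp_rot: [3.141, 0.0, 1.731]
contact_force: [0.1, 1.2, 2.1]
opening: -0.001
grasp_force: 1.4
```

```bash
python3 -m inch '[[0,0,0,0,0,0.06,1],[0,0,0,0,0,0,1]]'; python3 -m inch '[[0,0,0,0,0,0.06,1],[0,0,0,0,0,0,1]]';  python3 -m inch '[[0,0,0,0,0,0.06,1],[0,0,0,0,0,0,1]]'; python3 -m inch '[[0,0,0,0,0,0.04,1],[0,0,0,0,0,0,1]]'
```

```text
clock: 17.67
eef_pos: [593.7, -218.0, 158.3]
tcp_rot: [3.141, 0.0, 1.731]
contact_force: [-0.7, 1.9, 2.8]
opening: -0.001
grasp_force: 1.4
clock: 17.83
eef_pos: [593.7, -218.0, 156.7]
tcp_rot: [3.141, 0.0, 1.731]
contact_force: [0.3, -0.0, 2.9]
opening: -0.003
grasp_force: 1.5
clock: 18.0
eef_pos: [593.7, -218.0, 156.1]
tcp_rot: [3.141, 0.0, 1.731]
contact_force: [-2.2, 1.6, 9.3]
opening: 0.004
grasp_force: 4.7
clock: 18.17
eef_pos: [593.8, -218.0, 156.0]
tcp_rot: [3.141, 0.0, 1.731]
contact_force: [-5.1, 2.2, 18.6]
opening: 0.003
grasp_force: 8.7
```

The force jumps at z=156, which is exactly 30 mm of travel, so the foot is on the bar. I ease off slightly, hold briefly, let it spring up, then move clear and tilt the tool.

```bash
python3 -m inch '[[0,0,0,0,0,-0.03,1],[0,0,0,0,0,0,1],[0,0,0,0,0,0,1],[0,0,0,0,0,0,1],[0,0,0,0,0,0,1],[0,0,0,0,0,0,1],[0,0,0,0,0,0,1]]'
python3 -m inch '[[0,0,0,0,0,-0.3,1],[0,0,0,0,0,-0.4,1],[0,0,0,0,0,-0.5,1],[0,0,0,0,0,-0.8,1],[0,0,0,0.7,-0.9,0,1],[0,0,0,0.7,-0.9,0,1],[0,0,0,0.7,-0.9,0,1],[0,0,0,0.6,-0.9,0,1]]'
python3 -m inch '[[-0.037,0,0,0,-0.5,0,1],[-0.037,0,0,0,-0.5,0,1],[-0.037,0,0,0,0,0,1],[-0.037,0,0,0,0,0,1],[-0.037,0,0,0,0,0,1],[-0.037,0,0,0,0,0,1],[-0.037,0,0,0,0,0,1],[-0.037,0,0,0,0,0,1]]'
python3 -m inch '[[-0.037,0,0,0,0,0,1],[0,0,0,0,0,0,1],[0,0,0,0,0,0,1]]'
python3 - <<'E'
from h import *
from scipy.spatial.transform import Rotation as Ro
s=r.sense();e=s['eef_pos'];print(e,'jig',e[0]*.9871+e[1]*.16,-.16*e[0]+.9871*e[1]);print(s['qpos'],Ro.from_euler('xyz',s['tcp_rot']).as_matrix(),s['contact_force'])
E
```

```text
clock: 18.75
eef_pos: [593.7, -218.0, 156.1]
tcp_rot: [3.141, 0.0, 1.731]
contact_force: [-2.9, 1.7, 11.8]
opening: -0.0
grasp_force: 5.7
clock: 19.42
eef_pos: [492.8, -165.0, 205.7]
tcp_rot: [3.141, 0.0, 1.731]
contact_force: [0.5, 1.1, 0.0]
opening: -0.001
grasp_force: 0.0
clock: 20.08
eef_pos: [470.1, -160.2, 202.3]
tcp_rot: [2.45, -0.027, 1.754]
contact_force: [0.8, 1.8, -0.2]
opening: 0.0
grasp_force: 0.0
clock: 20.33
eef_pos: [468.7, -157.7, 199.8]
tcp_rot: [2.395, -0.038, 1.757]
contact_force: [0.4, 0.0, -0.1]
opening: -0.003
grasp_force: 0.0
[ 468.74780136 -157.70072519  199.75291072] jig 437.46883869623684 -230.66603405624028
[-0.68389313  0.11895582  2.35039517  1.33198101  0.58639016 -1.98809108] [[-0.18536848  0.72587999  0.66237208]
 [ 0.98191812  0.11047663  0.15372613]
 [ 0.03841009  0.67889112 -0.7332336 ]] [ 0.40709142  0.02945442 -0.07000273]
```

```bash
cat > go.py <<'E'
import sys
from h import *
from scipy.spatial.transform import Rotation as Ro
def to(xj,yj,z,tilt):
    s=r.sense();e=s['eef_pos'];R=Ro.from_euler('xyz',s['tcp_rot']).as_matrix()
    n=np.array([.9871,.1605,0]);y=np.array([-.1605,.9871,0]);u=np.array([0,0,1.]);t=np.radians(tilt)
    zt=np.cos(t)*n-np.sin(t)*u;T=np.c_[y,np.cross(zt,y),zt]
    w=Ro.from_matrix(R.T@T).as_rotvec();d=R.T@(xj*n+yj*y+z*u-e);F=s['contact_force']
    print('jig',round(e@n,1),round(e@y,1),round(e[2],1),'down-angle',np.degrees(np.arcsin(-R[2,2])).round(1),'q',s['qpos'].round(2))
    print('turn frac',(w/np.pi).round(4),'shift mm in tool',d.round(1),'units',(d/25).round(3))
    print('F on bar: to fence',(-F@n).round(1),'along y',(-F@y).round(1),'down',F[2].round(1))
to(*map(float,sys.argv[1:]))
E
python3 go.py 465 -242 90 30
```

```text
jig 437.4 -230.9 199.8 down-angle 47.2 q [-0.68  0.12  2.35  1.33  0.59 -1.99]
turn frac [-0.0957 -0.014  -0.0045] shift mm in tool [-16.  -54.1  98.7] units [-0.641 -2.165  3.95 ]
F on bar: to fence -0.4 along y 0.0 down -0.1
```

```bash
python3 -m inch '[[0,0,0,-0.107,-0.361,0.658,1],[0,0,0,-0.107,-0.361,0.658,1],[0,0,0,-0.107,-0.361,0.658,1],[0,0,0,-0.107,-0.361,0.658,1],[0,0,0,-0.107,-0.361,0.658,1],[0,0,0,-0.107,-0.361,0.658,1],[0,0,0,0,0,0,1],[0,0,0,0,0,0,1]]'
python3 -m inch '[[-0.016,-0.002,-0.001,0,0,0,1],[-0.016,-0.002,-0.001,0,0,0,1],[-0.016,-0.002,-0.001,0,0,0,1],[-0.016,-0.002,-0.001,0,0,0,1],[-0.016,-0.002,0,0,0,0,1],[-0.016,-0.002,0,0,0,0,1],[0,0,0,0,0,0,1],[0,0,0,0,0,0,1]]'
python3 go.py 475 -242 64.5 30
```

```text
clock: 21.0
eef_pos: [499.1, -163.5, 90.1]
tcp_rot: [2.394, -0.039, 1.761]
contact_force: [-1.0, -0.2, 0.1]
opening: 0.001
grasp_force: 0.0
clock: 21.67
eef_pos: [503.5, -169.6, 101.3]
tcp_rot: [2.101, -0.018, 1.744]
contact_force: [0.3, -0.1, 0.3]
opening: 0.001
grasp_force: 0.0
jig 469.8 -248.2 101.3 down-angle 30.4 q [-0.77  0.6   2.43  2.13  0.98 -3.01]
turn frac [-0.0023 -0.0063 -0.003 ] shift mm in tool [  5.5 -29.1  23.3] units [ 0.219 -1.165  0.93 ]
F on bar: to fence -0.3 along y 0.1 down 0.3
```

```bash
python3 -m inch '[[0.02,0,0,0,0,0,1],[0.02,0,0,0,0,0,1],[0,0,0.035,0,0,0,1],[0,0,0.035,0,0,0,1],[0,0,0,0,0,0,1]]'; python3 go.py 465 -242 70 30
```

```text
clock: 22.08
eef_pos: [503.8, -169.2, 101.8]
tcp_rot: [2.241, -0.193, 1.606]
contact_force: [0.2, 0.0, -0.0]
opening: -0.001
grasp_force: 0.0
jig 470.1 -247.9 101.8 down-angle 37.6 q [-0.71  0.5   2.4   2.07  0.78 -2.63]
turn frac [-0.0427 -0.0015 -0.0734] shift mm in tool [ -1.  -28.8  15.5] units [-0.04  -1.152  0.619]
F on bar: to fence -0.2 along y -0.0 down -0.0
```

```bash
python3 -m inch '[[0,0,0.038,0,0,0,1],[0,0,0.038,0,0,0,1],[0,0,0.038,0,0,0,1],[0,0,0.038,0,0,0,1],[0,0,0.038,0,0,0,1],[0,0,0.038,0,0,0,1],[0,0,0.038,0,0,0,1],[0,0,0.038,0,0,0,1]]'
python3 -m inch '[[0,0,0.038,0,0,0,1],[0,0,0.038,0,0,0,1],[0,0,0.038,0,0,0,1],[0,0,0,0,0,0,1],[0,0,0,0,0,0,1]]'
sed -i 's/T=np.c_\[y,np.cross(zt,y),zt\]/T=np.c_[np.cross(zt,y),-y,zt]/' go.py; python3 go.py 470 -242 80 30
```

```text
clock: 22.75
eef_pos: [503.2, -169.3, 100.8]
tcp_rot: [2.701, -0.83, 0.755]
contact_force: [-0.6, 0.1, 0.5]
opening: 0.003
grasp_force: 0.0
clock: 23.17
eef_pos: [503.2, -169.4, 100.7]
tcp_rot: [3.113, -0.914, 0.222]
contact_force: [0.4, 1.1, 0.5]
opening: 0.002
grasp_force: 0.0
jig 469.6 -247.9 100.7 down-angle 37.6 q [-0.71  0.51  2.4   2.07  0.78 -1.33]
turn frac [-0.0072  0.0422  0.0114] shift mm in tool [-15.9  -6.2  13.1] units [-0.635 -0.25   0.526]
F on bar: to fence -0.6 along y -1.0 down 0.5
```

```bash
python3 -m inch '[[-0.002,0.014,0.004,-0.21,-0.083,0.175,1],[-0.002,0.014,0.004,-0.21,-0.083,0.175,1],[-0.002,0.014,0.004,-0.21,-0.083,0.175,1],[0,0,0,0,0,0,1],[0,0,0,0,0,0,1]]'; python3 go.py 477 -242 63.5 30
```

```text
clock: 23.58
eef_pos: [503.1, -162.7, 78.8]
tcp_rot: [-3.125, -1.043, 0.147]
contact_force: [-0.8, -0.5, 0.2]
opening: -0.002
grasp_force: 0.0
jig 470.5 -241.4 78.8 down-angle 30.2 q [-0.74  0.68  2.44  2.22  1.03 -1.54]
turn frac [-0.0013  0.0012 -0.0022] shift mm in tool [-9.9  0.8 13.3] units [-0.395  0.031  0.534]
F on bar: to fence 0.9 along y 0.4 down 0.2
```

Now the standoff in line with the bevel normal.

```bash
python3 -m inch '[[0,0,0,-0.2,0,0.26,1],[0,0,0,-0.2,0,0.26,1],[0,0,0,0,0,0,1],[0,0,0,0,0,0,1]]'; python3 go.py 503 -242 48.5 30
python3 - <<'E'
from h import *
f=get('scene');g=f['pixels'][200:330,180:360]
f2=get('top');g2=f2['pixels'][185:305,300:450]
im=np.zeros((600,800,3),np.uint8);a=cv2.resize(g,(540,390),interpolation=cv2.INTER_CUBIC);im[:390,:540]=a
b=cv2.resize(g2,(260,208));im[390:598,:260]=b
cv2.imwrite('pics/p.png',cv2.cvtColor(im,cv2.COLOR_RGB2BGR))
E
```

```text
clock: 23.92
eef_pos: [510.3, -162.0, 64.7]
tcp_rot: [-3.126, -1.046, 0.147]
contact_force: [-0.3, 0.2, 1.1]
opening: -0.0
grasp_force: 0.0
jig 477.7 -241.8 64.7 down-angle 30.0 q [-0.72  0.73  2.42  2.26  1.05 -1.57]
turn frac [-0.0009  0.0003 -0.0023] shift mm in tool [-1.4  0.3 30. ] units [-0.054  0.013  1.202]
F on bar: to fence 0.3 along y -0.3 down 1.1
```

View pics/p.png

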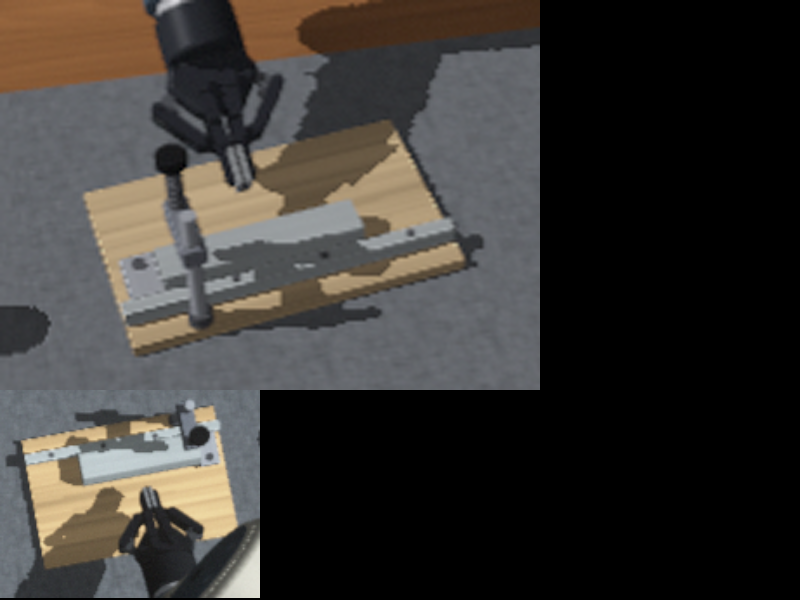

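The picture shows the bar home against the fence and stop, the gauge sprung up (knob at (172,158)), and the tool aimed at the bevel. Approach along the normal.

```bash
python3 -m inch '[[0,0,0,-0.03,0,0.4,1],[0,0,0,-0.02,0,0.4,1],[0,0,0,0,0,0.24,1],[0,0,0,0,0,0,1]]'; python3 -m inch '[[0,0,0,0,0,0.12,1],[0,0,0,0,0,0,1]]';python3 -m inch '[[0,0,0,0,0,0.06,1],[0,0,0,0,0,0,1]]'; python3 go.py 507.5 -242 46 30
```

```text
clock: 24.35
eef_pos: [532.7, -158.2, 50.0]
tcp_rot: [-3.125, -1.047, 0.146]
contact_force: [-0.3, 0.1, 0.2]
opening: -0.003
grasp_force: 0.0
clock: 24.52
eef_pos: [534.3, -157.8, 48.8]
tcp_rot: [-3.124, -1.046, 0.144]
contact_force: [0.3, -0.6, -0.4]
opening: -0.002
grasp_force: 0.0
clock: 24.68
eef_pos: [535.3, -157.9, 48.3]
tcp_rot: [-3.124, -1.046, 0.144]
contact_force: [0.3, -0.1, -0.7]
opening: -0.003
grasp_force: 0.0
jig 503.0 -241.7 48.3 down-angle 30.0 q [-0.67  0.77  2.38  2.32  1.05 -1.57]
turn frac [-0.0007  0.0003 -0.0027] shift mm in tool [0.3 0.3 5.1] units [0.01  0.013 0.204]
F on bar: to fence -0.3 along y 0.2 down -0.7
```

```bash
python3 -m inch '[[0,0,0,0,0,0.1,1],[0,0,0,0,0,0,1]]'; python3 -m inch '[[0,0,0,0,0,0.06,1],[0,0,0,0,0,0,1]]';python3 -m inch '[[0,0,0,0,0,0.06,1],[0,0,0,0,0,0,1]]'; python3 go.py 507.5 -242 46 30
```

```text
clock: 24.85
eef_pos: [537.6, -157.7, 47.1]
tcp_rot: [-3.125, -1.046, 0.144]
contact_force: [0.3, -0.4, 0.1]
opening: 0.002
grasp_force: 0.0
clock: 25.02
eef_pos: [538.8, -157.3, 46.3]
tcp_rot: [-3.124, -1.046, 0.144]
contact_force: [0.0, -0.7, -0.8]
opening: -0.003
grasp_force: 0.0
clock: 25.18
eef_pos: [539.0, -157.1, 46.2]
tcp_rot: [-3.122, -1.047, 0.14]
contact_force: [-15.6, -4.9, 12.6]
opening: 0.001
grasp_force: 10.2
jig 506.8 -241.6 46.2 down-angle 30.0 q [-0.66  0.77  2.38  2.33  1.05 -1.57]
turn frac [-0.0003  0.0001 -0.0034] shift mm in tool [0.2 0.4 0.7] units [0.009 0.017 0.03 ]
F on bar: to fence 16.2 along y 2.4 down 12.6
```

```bash
python3 -m inch '[[0,0,0,0.015,0.01,0,1],[0,0,0,0,0,0,1],[0,0,0,0,0,0,1]]'; python3 go.py 507.5 -242 46 30; python3 -c "
from rig import r,grab_frame
import numpy as np
F=[]
for i in range(8): grab_frame('top'); F.append(r.sense()['contact_force'])
F=np.array(F);n=np.array([.9871,.1605,0]);y=np.array([-.1605,.9871,0]);print((-F@n).round(1),(-F@y).round(1),F[:,2].round(1))"
```

```text
clock: 25.43
eef_pos: [539.0, -157.2, 46.2]
tcp_rot: [-3.122, -1.046, 0.14]
contact_force: [-15.8, -4.0, 10.3]
opening: 0.001
grasp_force: 9.1
jig 506.8 -241.7 46.2 down-angle 30.1 q [-0.66  0.77  2.38  2.33  1.05 -1.57]
turn frac [-0.0005  0.0004 -0.0033] shift mm in tool [0.2 0.4 0.7] units [0.006 0.015 0.029]
F on bar: to fence 16.3 along y 1.4 down 10.3
[14.8 15.2 15.  14.8 14.8 14.8 15.2 15.1] [0.8 1.4 2.  0.7 2.3 0.7 1.6 1.2] [11.1 10.9 10.6 10.7 10.2  9.7  9.8 10.1]
```

```bash
cat > ff.py <<'E'
from rig import r,grab_frame
import numpy as np
F=[]
for i in range(8): grab_frame('top'); F.append(r.sense()['contact_force'])
F=np.array(F);n=np.array([.9871,.1605,0]);y=np.array([-.1605,.9871,0]);print((-F@n).mean().round(1),(-F@y).mean().round(1),F[:,2].mean().round(1),'last',(-F[-1]@n).round(1),F[-1,2].round(1),r.sense()['clock'])
E
python3 -m inch '[[0,0,0,0.02,0.013,0.01,1],[0,0,0,0,0,0,1],[0,0,0,0,0,0,1]]'; python3 ff.py
```

```text
clock: 26.08
eef_pos: [539.1, -157.2, 46.3]
tcp_rot: [-3.121, -1.045, 0.14]
contact_force: [-17.1, -4.2, 10.8]
opening: 0.004
grasp_force: 10.3
18.0 1.1 11.0 last 17.7 11.3 26.4833
```

```bash
python3 -m inch '[[0,0,0,0.024,0.02,0.001,1],[0,0,0,0,0,0,1],[0,0,0,0,0,0,1]]'; python3 ff.py
```

```text
clock: 26.73
eef_pos: [539.1, -157.2, 46.3]
tcp_rot: [-3.12, -1.043, 0.139]
contact_force: [-17.0, -2.3, 8.9]
opening: -0.001
grasp_force: 9.5
17.1 -0.6 8.7 last 17.2 8.6 27.1333
```

```bash
python3 -m inch '[[0,0,0,0,0,0.003,1],[0,0,0,0,0,0,1],[0,0,0,0,0,0,1]]'; python3 ff.py
python3 - <<'E'
from h import *
n=np.array([.9871,.1605]);y=np.array([-.1605,.9871])
for nm in('top','wrist'):
    f=get(nm);uu=np.argwhere(f['z_map']>0)[:,::-1];P=depthpts(f,uu);J=np.c_[P[:,:2]@n,P[:,:2]@y,P[:,2]]
    for a in range(-310,-150,20):
        q=J[(abs(J[:,1]-a)<4)&(abs(J[:,2]-42)<3.5)&(J[:,0]>520)&(J[:,0]<575)]
        if len(q)>8:print(nm,a,np.percentile(q[:,0],[1,99]).round(1),np.median(q[:,2]).round(1))
    q=J[(abs(J[:,2]-42)<3.5)&(J[:,0]>533)&(J[:,0]<565)&(J[:,1]>-345)&(J[:,1]<-100)];print('y',np.percentile(q[:,1],[.5,99.5]) if len(q) else 0)
E
python3 ff.py
```

```text
clock: 27.38
eef_pos: [539.1, -157.2, 46.3]
tcp_rot: [-3.12, -1.044, 0.139]
contact_force: [-17.7, -3.0, 9.3]
opening: -0.0
grasp_force: 10.2
18.3 -0.3 8.9 last 18.0 9.0 27.7833
top -310 [527.5 568.5] 41.5
top -290 [532.2 568.8] 41.7
top -270 [531.5 568.1] 42.2
top -250 [528. 568.] 42.1
top -230 [524.7 569.1] 42.3
top -210 [529.9 568.7] 41.9
top -190 [527.8 569.7] 41.4
top -170 [528.5 568. ] 41.9
y [-331.73393478 -153.82233241]
wrist -310 [528.6 567.5] 40.7
wrist -290 [528.8 567.6] 40.7
wrist -270 [528.7 568.2] 40.7
wrist -250 [521.2 567.7] 40.8
wrist -230 [521.8 567.6] 40.8
wrist -210 [528.6 568.1] 40.8
wrist -190 [528.5 567.7] 40.9
wrist -170 [528.6 567.9] 40.9
y [-332.2839545  -154.19049394]
18.1 -0.0 9.1 last 18.3 9.3 28.2833
```

The bar spans y' from -332 to -153.5, at the stop. It is flush along the fence and flat on the base, and the push is steady at 18.2 N towards the fence and 9 N down. Handing in.

```bash
python3 -c "
from rig import r
print(r.sign_off())"
```

```text
the job is handed in; nothing more can be done
None
```

The job is handed in: the bar is home in the jig, flat, against fence and stop, bevel up and away from the fence; the gauge was pressed onto it and sprang back; and the arm finished still holding about 18 N towards the fence and 9 N down, at 28 s.

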